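Lock the quarter-turn lid onto the centrifuge rotor

TASK

Draw the rotor lid out from under the low shelf by the lug that sticks out, and let go of it lying on the bench well clear of the shelf. Then take it by its wing, lower it into the rotor with its lugs in the two gaps, press it down against the spring and turn it clockwise about a quarter turn, feeling for the place where it springs up and catches (neither short of it nor past it), and let go so that it is locked, level and at rest. Press no harder than a firm hand would, and leave the other things on the bench as they are.

Things in the scene. Friction and masses are not known exactly. Their poses are not given: they have to be found in the camera images.
- lid_center (a point): Loose rotor lid, 0.25 to 0.5 kg: aluminium cap 110 mm across, 22 mm high, two opposite lugs at its foot (along its x), black wing grip on top. Point: on its axis, 25 mm above its underside; z up. A half turn leaves it the same. It starts flat on the bench under the riser shelf, wing hidden below the shelf, one lug standing out in front; it slides on the bench.
- lid_lug (a point): Middle of the lug that stands out of the shelf at the start, on the lid's -x side, 72 mm from the axis, 5 mm above the underside. Each lug is 24 mm wide (lid's y), 10 mm high from the underside up, and reaches from the cap's side (55 mm) to 85 mm from the axis. It can be pinched across its width from above, fingertips just over the bench.
- lid_wing (a point): Middle of the lid's upright wing, on the axis, 36 mm above the underside. The wing is 14 mm thick along the lid's x, 90 mm long along y, and stands from the cap's top (22 mm above the underside) up to 50 mm. To be pinched across its thickness.
- riser_edge (a point): Middle of the front edge of the fixed low riser shelf, on its top, 61 mm above the bench; x points into the shelf, away from the robot. Board 5 mm thick, underside 56 mm up, 160 mm deep (x), 260 mm wide (y), two 6 mm side legs, open in front. A fixed sample rack stands on it from 80 mm behind the edge. Left or right of the rotor.
- rotor: Fixed centrifuge rotor on a loading stand 250 mm square, together 78 mm high; rotor 236 mm diameter. Origin on the bench under its axis, z up. Its bayonet ring is a round opening of 115 mm diameter with two opposite gaps. Hidden below its lips (7 mm thick) lies a cam ring: ridges 5 mm deep with two opposite pockets between them, for the lugs to catch in.
- rotor_top (a point): Centre of the rotor's top face, 78 mm above the bench, axes as the rotor's. Lid underside below this: 13 mm when resting on the plate, lugs in the gaps; 22 mm or more to turn below the ridges (30 mm at the hard stop); let up below a ridge it stays at 22 mm; let up at the pockets it springs to 17 mm and is caught, with some 3 degrees of play each way.
- rotor_gap (a point): Middle of one gap in the lips, at the rotor's +x, 72 mm from the axis, at the top face; the other is opposite. Each is 33 mm wide at its inner end, 70 mm at its outer end 88 mm from the axis. Pressed down, the lugs go from here clockwise only (from above). The pockets lie 70 to 110 degrees on, unseen and different each time; turned past, the lid misses them.
- plate_top (a point): Centre of the top of the sprung pressure plate (60 mm diameter) in the rotor's opening, which carries the lid; free, it stands 13 mm below the rotor's top face, and it sinks 17 mm to its hard stop. The spring pushes up with 5 N at first and 0.9 N more for each mm: 13 N at 9 mm, where the lid can just turn, 17 N at 13 mm.
- bottle: Bystander: upright bottle, 48 mm diameter, 120 mm high; origin under its centre.
- pipette: Bystander: pipette lying on the bench, 170 mm long, along its x; origin on its underside.
- beaker: Bystander: glass beaker, 66 mm diameter, 85 mm high; origin under its centre.
- tipbox: Bystander: box of pipette tips, 122 x 87 x 86 mm; origin under its centre.
- jar: Bystander: closed jar, 76 mm diameter, 100 mm high; origin under its centre.
- timer: Bystander: flat bench timer, 70 x 70 x 22 mm; origin under its centre.
There are look-alikes about, which are no part of the job. Leave any blue look-alike of the part that bears lid_center alone.

How it is judged (in metres and radians):
On the way:
1. the lid has been drawn out and let go, lying flat on the bench with its centre at least 30 mm in front of the shelf's edge (x of lid_center in the frame of riser_edge below -0.03 m and height (world z) of lid_center below 0.029 m and angle between lid_center's own z axis and vertical below 0.06 rad and contact force between the fingers and anything else below 0.2 N), for 0.15 s.
At the end, for the whole second after the job is handed in: The lid sits in the rotor's ring, centred within 6 mm, turned about a quarter turn from the gaps (lugs within 0.43 rad of the rotor's y axis, wherever the pockets lie), level within 0.06 rad, and sprung up into the pockets: its centre point 4.5 to 10.5 mm above the rotor's top face (horizontal distance between lid_center and rotor_top below 0.006 m and angle between the x axis of lid_center and the y axis of rotor_top, either way round below 0.43 rad and z of lid_center in the frame of rotor_top between 0.0045 and 0.0105 m and angle between lid_center's own z axis and vertical below 0.06 rad); the robot touches nothing.
It fails at once if a bystander was moved by more than 40 mm (distance of any of bottle, pipette, beaker, tipbox, jar, timer from where it was at the start of the episode above 0.04 m).
It fails at once if the bottle, beaker or jar was tipped over (angle between any of bottle, beaker, jar's own z axis and vertical above 0.4 rad).
It fails at once if the rotor was pushed with more than 80 N (contact force between rotor and anything else above 80 N).
It also fails if it takes over 72 s, if anything falls off the work surface, if the arm or the gripper's body presses on something with over 40 N, if the wrist force passes 120 N, or if a joint passes its speed limit or range.

ROBOT

A 6-joint arm with a two-finger parallel gripper is mounted at the origin on the work surface. World frame = base frame: x ahead of the robot, y to its left, z up, the work surface at z = 0. Lengths are in m, angles in degrees, forces in N, time in s.
With the tool pointing down it reaches from about 0.4 to 0.825 m from the base axis. Payload 7 kg.
Tool frame: the origin (TCP) lies between the finger pads; the fingertips stand 19 mm ahead of it and the grasp point (between the pads) is the TCP; y points along the fingers, x is the direction in which the jaws open and shut, and the axes are right-handed (so a half turn about y gives the same grasp; the last joint's range is limited). The gripper opens to 88 mm and grips with 3 to 60 N. Pads are 19 mm wide; open, the fingers measure 130 mm over their backs; the gripper's body (78 mm by 193 mm) begins 47 mm behind the grasp point.
Start: joints at [-52.821, 20.546, 0.682, 0, -70.136, -16.507], TCP at [0.238, -0.632, 0.246] pointing down, gripper open.
Joint ranges: [-176.03, 176.03], [-82.01, 121.73], [-58.28, 71.71], [-173.87, 95.51], [-174.79, -0.11], [-173.66, 173.66]. Speed limits (degrees/s): [136.94, 136.94, 172.46, 180, 180, 180].

INTERFACE

Orientations are given as [roll, pitch, yaw] about the fixed x, y, z axes, in that order (R = Rz(yaw) Ry(pitch) Rx(roll)).
In Python, from plant import r gives the robot as it stands. The module is installed in compiled form; this text tells all that it offers.
- The arm moves only by the tool jog_arm, never from a script. Its argument "steps" is a list of rows, each a list of 5 numbers: the closure, from 0 (fully open) to 1 (shut), then the shift along the tool's x, y, z in m, then the turn about the tool's y in degrees. In form: [[jaw, x, y, z, turn], ...]. A call has 1 to 12 rows; each row shifts and turns the commanded pose from where the row before left it, along the tool's axes as they then stand; what a row does not reach is not made up. A row lasts 1/12 s, in which the tool goes at most 41.7 mm and 7.16 degrees, less where a joint would pass 70% of its speed; a pose out of reach is approached as far as the arm can. A call with a gripper value outside its range is refused whole. The fingers move at their own pace and stop on an object; "squeeze" is the grip in N (left out, the last holds). Time passes only in rows, so rows that do not move let the fingers close. It gives the time, the measured TCP pose, the force and the opening at its end, in the units of the state.
- r.get_state(): the state, without advancing time (a new reading comes with each control period).
- r.capture(name): name is "scene" or "top" or "wrist"; returns a dict with "image" (400x640x3 uint8, red, green, blue), "vfov" (degrees; the focal length in pixels is half the picture's height over the tangent of half this angle, whatever the lens; pixels are square), "cx", "cy" (the principal point, pixels), "R" (3x3) and "t" (3): a world point X has camera coordinates R X + t; the wrist camera has in their place "tool_from_camera" (4x4, takes a point from camera to tool coordinates, whose origin is the TCP and whose axes are the tool frame's). Camera axes: x right, y down, z forward; pixel columns grow to the right and rows downward; lengths in m; the calibration is good to about 2 mm. A picture is of the moment at which its call begins: read the wrist's pose just before it. There is no depth.
- r.close_job(): hands the job in, once; it reports no verdict.
The state is a dict: "time_s": time; "joints": joint angles; "qd": joint speeds; "joint_torque": joint torques, N m; "tcp_pos": TCP position; "eef_rot": TCP orientation; "contact_force": force on the tool from outside, world axes, zero at the start; "moment": the same for the moment, N m; "gripper_width": finger opening in m.
Only numpy, scipy, OpenCV 4.12 (cv2) and the standard library are available. Lean on these libraries where they do the work, as an engineer would, in place of code of your own. Each camera call takes 0.05 s, during which the arm holds its last target.

## Working session

There is one attempt and no reset: what is moved stays moved. The work goes in short steps, Python scripts to look and compute and a tool call to move; the robot and the scene stay as the last step left them, time stands still between calls to the robot, and variables do not carry over. Pictures are saved under pics/ and viewed, and the job is handed in when it is done.

Besides the shell and the picture viewer there is one more tool, called by a JSON object that holds its "method" and its "body", one argument or row to a line. jog_arm: Moves the arm, as the interface text tells. Its arguments: {"type":"object","properties":{"steps":{"type":"array","items":{"type":"array","items":{"type":"number"}}},"squeeze":{"type":"number"}},"required":["steps"]}

```bash
mkdir -p pics; cat > h.py <<'E'
import numpy as np, cv2, json
from plant import r
from scipy.spatial.transform import Rotation as Ro
def cap(n,fn=None):
    s=r.get_state(); c=r.capture(n)
    c={k:(np.array(v) if not np.isscalar(v) else v) for k,v in c.items()}
    c['f']=200/np.tan(np.radians(c['vfov'])/2)
    if n=='wrist':
        T=np.array(c['tool_from_camera']); Rt=Ro.from_euler('xyz',s['eef_rot'],degrees=True).as_matrix()
        Rwc=Rt@T[:3,:3]; p=Rt@T[:3,3]+np.array(s['tcp_pos']); c['R']=Rwc.T; c['t']=-Rwc.T@p
    if fn: cv2.imwrite('pics/'+fn,c['image'][:,:,::-1])
    return c
def back(c,u,v,z):
    d=c['R'].T@np.array([(u-c['cx'])/c['f'],(v-c['cy'])/c['f'],1]); o=-c['R'].T@c['t']
    return o+d*(z-o[2])/d[2]
def proj(c,X):
    p=(c['R']@np.atleast_2d(X).T).T+c['t']; return np.c_[c['cx']+c['f']*p[:,0]/p[:,2],c['cy']+c['f']*p[:,1]/p[:,2]]
E
python3 - <<'E'
from h import *
print(r.get_state())
for n in ['scene','top','wrist']:
    c=cap(n,n+'0.png'); print(n,c['vfov'],c['cx'],c['cy'],-c['R'].T@c['t'],c['R'][2])
E
```

```text
{'time_s': 0.0, 'joints': array([-5.28213705e+01,  2.05918676e+01,  6.32914828e-01, -1.83446337e-02,
       -7.01356927e+01, -1.65058990e+01]), 'qd': array([ 0.12089258, -0.0412781 , -0.06242789, -0.01511525,  0.00748634,
       -0.02815244]), 'joint_torque': array([ 9.81593876e-04, -5.82720029e+01,  2.93059373e+01,  6.99721813e+00,
        6.92273868e-03, -1.37515135e-04]), 'tcp_pos': array([ 0.23808805, -0.63112453,  0.24461684]), 'eef_rot': array([-8.99896419e+01, -9.56449536e-02,  1.10666474e+02]), 'contact_force': array([ 0.02449337, -0.07849365, -0.10546851]), 'moment': array([-0.02892164, -0.01895028,  0.01715074]), 'gripper_width': 0.08760764870962558}
scene 47.76726485715808 310.1854116089008 200.39816197972584 [ 1.42110021 -0.36199217  1.15358032] [-0.63259131  0.26403478 -0.72808919]
top 57.20693750687536 318.7534296273089 197.2397229128925 [ 0.40430377 -0.01254399  1.12604815] [ 0.11009216  0.00125606 -0.99392059]
wrist 65.23077804262958 322.5900962949542 200.14298144875465 [ 0.17536306 -0.65485962  0.38360352] [ 0.23472978  0.09028768 -0.96785849]
```

View pics/scene0.png

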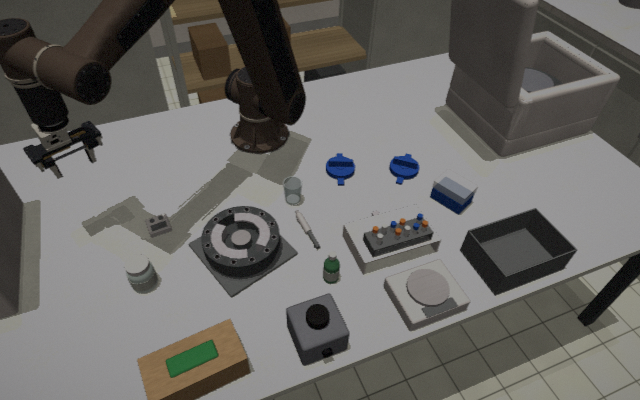

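View pics/top0.png

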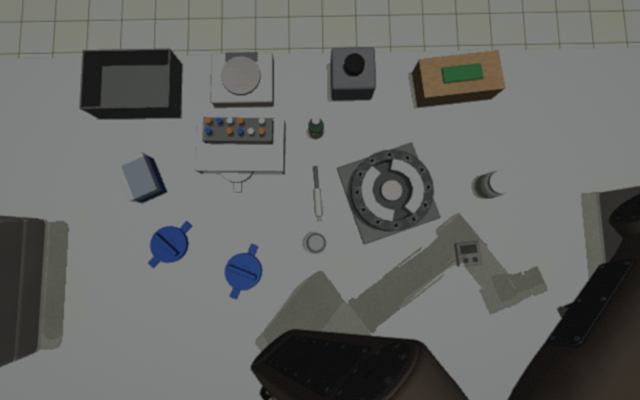

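View pics/wrist0.png

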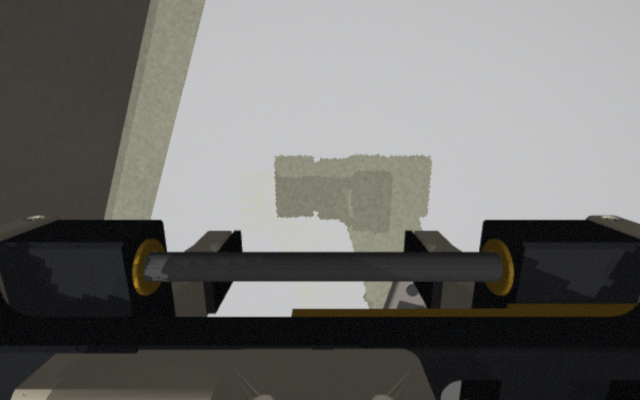

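Seen in top: the shelf with rack is at (241,145), and a silver lug stands out of it at about (238,185). Candidates for the lid: the grey cap under the shelf (238,178), the blue one at (168,244), the blue one at (243,271). The description picks the grey one under the shelf; I'll check with a close crop.

```bash
python3 - <<'E'
from h import *
c=cap('top'); s=cap('scene')
a=cv2.resize(c['image'][105:205,180:300],None,fx=5,fy=5,interpolation=cv2.INTER_CUBIC)
b=cv2.resize(c['image'][135:250,330:450],None,fx=5,fy=5,interpolation=cv2.INTER_CUBIC)
cv2.imwrite('pics/a.png',a[:,:,::-1]);cv2.imwrite('pics/b.png',b[:,:,::-1])
b=cv2.resize(s['image'][180:300,170:310],None,fx=5,fy=5,interpolation=cv2.INTER_CUBIC)
cv2.imwrite('pics/c.png',b[:,:,::-1])
for n,u,v,z in [('lug',238,186,.01),('rotor',391,190,.078),('edgeL',196,171,.061),('edgeR',284,174,.061),('beaker',315,242,.08),('blue',243,271,.03),('blue2',168,244,.03),('timer',468,253,.02),('pip',318,195,.01),('bottle',316,127,.1),('jar',492,184,.1)]: print(n,back(c,u,v,z).round(3))
E
```

```text
lug [0.567 0.236 0.01 ]
rotor [ 0.538 -0.22   0.078]
edgeL [0.607 0.349 0.061]
edgeR [0.593 0.09  0.061]
beaker [0.393 0.002 0.08 ]
blue [0.311 0.216 0.03 ]
blue2 [0.394 0.439 0.03 ]
timer [ 0.351 -0.453  0.02 ]
pip [ 0.535 -0.009  0.01 ]
bottle [ 0.721 -0.007  0.1  ]
jar [ 0.547 -0.501  0.1  ]
```

View pics/a.png

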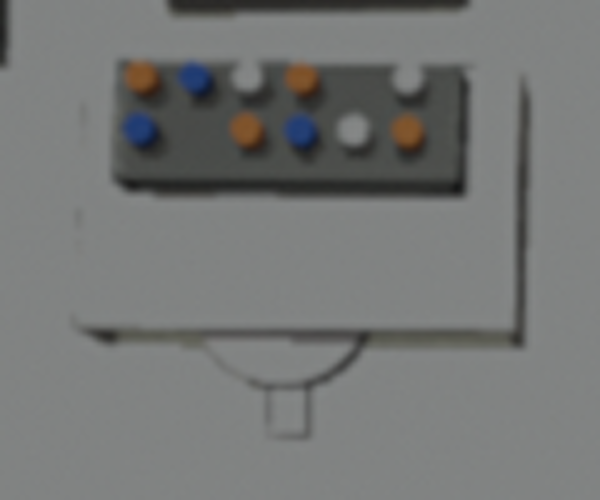

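View pics/b.png

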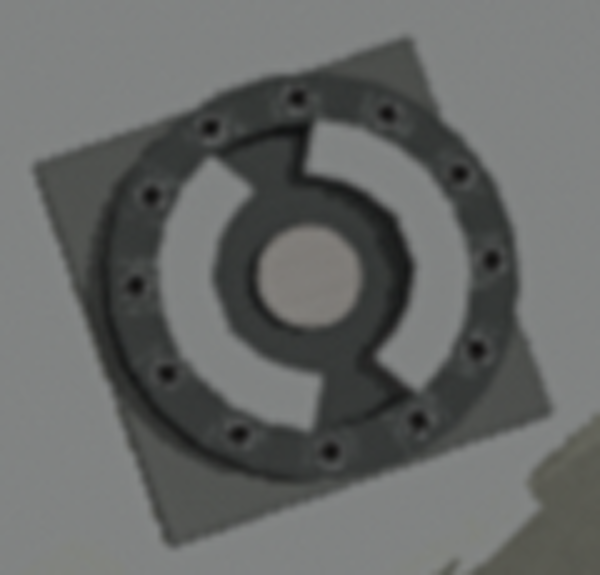

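View pics/c.png

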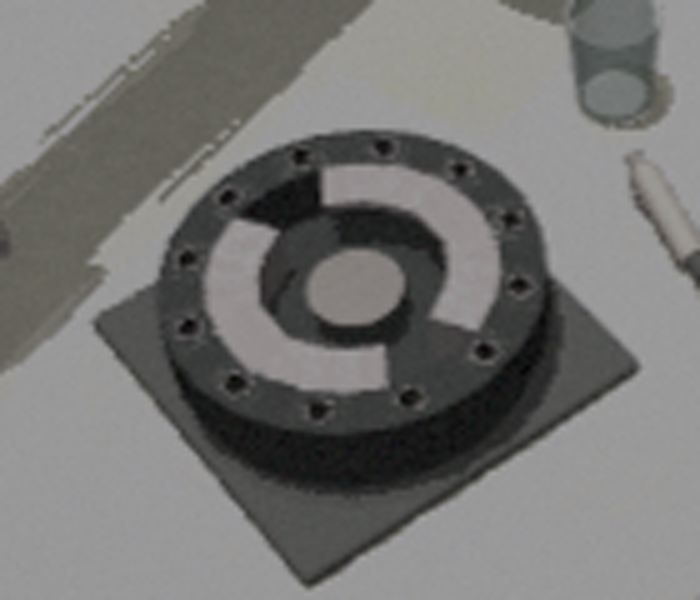

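The close crop confirms it: a grey cap and lug under the shelf, lug middle at about (238,187) in top. The blue ones are the look-alikes. The rotor gaps lie at about yaw 19°. I'll write a planning helper next.

```bash
cat >> h.py <<'E'
def plan(x,y,z,yaw,quiet=False):
    s=r.get_state(); p=np.array(s['tcp_pos']); e=s['eef_rot']
    dy=(yaw-e[2]+180)%360-180
    Rn=Ro.from_euler('xyz',[-90,0,yaw],degrees=True).as_matrix()
    d=Rn.T@(np.array([x,y,z])-p)
    print('turn first',round(-dy,2),'then shift',d.round(4),'|d|',np.linalg.norm(d).round(3)); return d
def st():
    s=r.get_state(); print('t',round(s['time_s'],2),'p',s['tcp_pos'].round(4),'e',s['eef_rot'].round(2),'F',s['contact_force'].round(2),'w',round(s['gripper_width'],4))
E
python3 - <<'E'
from h import *
c=cap('top')
for u,v in [(233.6,182),(241.6,182),(233.6,192.2),(242,192.2)]: print(back(c,u,v,.01).round(4))
plan(.55,.236,.2,87)
E
```

```text
[0.5799 0.2501 0.01  ]
[0.5795 0.2254 0.01  ]
[0.5483 0.2498 0.01  ]
[0.5478 0.224  0.01  ]
turn first 23.67 then shift [ 0.8825  0.0452 -0.266 ] |d| 0.923
```

{"method": "jog_arm", "body": {
  "steps": [
    [0,0,0,0,6],
    [0,0,0,0,6],
    [0,0,0,0,6],
    [0,0,0,0,5.6],
    [0,0.036,0.0,-0.011,0],
    [0,0.036,0.0,-0.011,0],
    [0,0.036,0.0,-0.011,0],
    [0,0.036,0.0,-0.011,0],
    [0,0.036,0.0,-0.011,0],
    [0,0.036,0.0,-0.011,0],
    [0,0.036,0.0,-0.011,0],
    [0,0.036,0.0,-0.011,0]
  ]
}}

```text
time_s: 1.3
tcp_pos: [0.341, -0.3467, 0.2457]
eef_rot: [-90.0, 0.0, 87.1]
contact_force: [1.1, -0.7, 0.9]
gripper_width: 0.0875
```

{"method": "jog_arm", "body": {
  "steps": [
    [0,0.036,0.0,-0.011,0],
    [0,0.036,0.0,-0.011,0],
    [0,0.036,0.0,-0.011,0],
    [0,0.036,0.0,-0.011,0],
    [0,0.036,0.004,-0.011,0],
    [0,0.036,0.004,-0.011,0],
    [0,0.036,0.004,-0.011,0],
    [0,0.036,0.004,-0.011,0],
    [0,0.036,0.004,-0.011,0],
    [0,0.036,0.004,-0.011,0],
    [0,0.036,0.004,-0.011,0],
    [0,0.036,0.004,-0.011,0]
  ]
}}

```text
time_s: 2.3
tcp_pos: [0.495, 0.0783, 0.2137]
eef_rot: [-90.0, -0.0, 87.1]
contact_force: [0.8, -0.7, 0.8]
gripper_width: 0.0876
```

{"method": "jog_arm", "body": {
  "steps": [
    [0,0.036,0.004,-0.011,0],
    [0,0.036,0.004,-0.011,0],
    [0,0.036,0.004,-0.011,0],
    [0,0.036,0.004,-0.011,0],
    [0,0,0,0,0],
    [0,0,0,0,0]
  ]
}}

```text
time_s: 2.8
tcp_pos: [0.5461, 0.2196, 0.1964]
eef_rot: [-89.9, 0.1, 87.2]
contact_force: [-0.2, -1.6, -0.7]
gripper_width: 0.0877
```

```bash
python3 - <<'E'
from h import *
st(); c=cap('wrist','w1.png'); t=cap('top','t1.png'); s=cap('scene','s1.png')
E
```

```text
t 2.8 p [0.5461 0.2196 0.1964] e [-8.993e+01  6.000e-02  8.719e+01] F [-0.22 -1.56 -0.67] w 0.0877
```

View pics/w1.png

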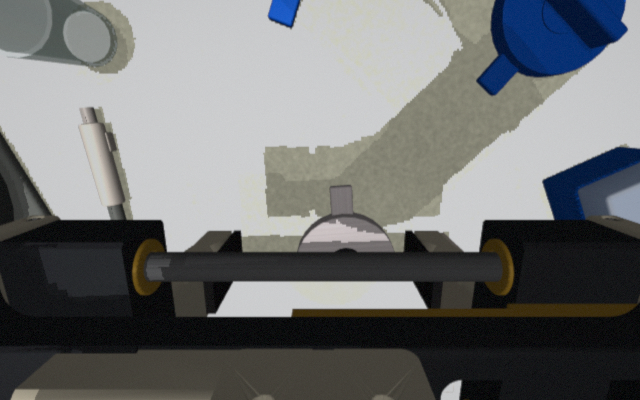

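The wrist view shows the grey lid's lug at (342,200), with the cap at (345,235). The blue one at (560,40) is apart. I'll measure the lug's corners next.

```bash
python3 - <<'E'
from h import *
c=cap('wrist'); 
cv2.imwrite('pics/w1c.png',cv2.resize(c['image'][170:260,280:410],None,fx=6,fy=6,interpolation=cv2.INTER_CUBIC)[:,:,::-1])
print(back(c,342,200,.01))
import pickle; pickle.dump(c,open('w1.pkl','wb'))
E
```

```text
[0.5642516  0.23765228 0.01      ]
```

View pics/w1c.png

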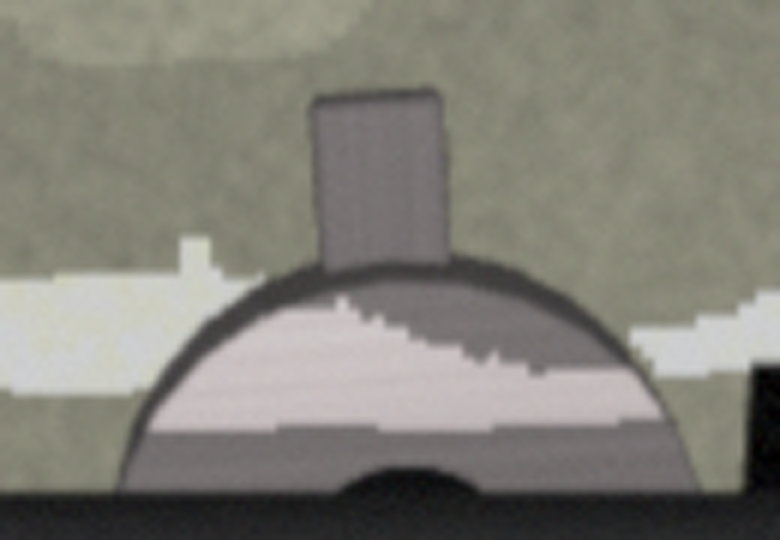

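```bash
python3 - <<'E'
from h import *
import pickle; c=pickle.load(open('w1.pkl','rb'))
P=[back(c,280+u/6,170+v/6,.01) for u,v in [(312,103),(440,95),(325,268),(448,262)]]
for p in P: print(p.round(4))
o=(P[0]+P[1])/2;i=(P[2]+P[3])/2; d=i-o; print('yaw',np.degrees(np.arctan2(d[1],d[0])))
w=P[0]-P[1]; print('yaw by end',np.degrees(np.arctan2(-w[0],w[1])), 'outer',o)
u=d/np.linalg.norm(d); print('lugmid',o+u*.013,'axis',o+u*.085)
g=o+u*.012
yaw=90+np.degrees(np.arctan2(d[1],d[0]))
plan(g[0],g[1],.05,yaw); st()
E
```

```text
[0.5496 0.2275 0.01  ]
[0.5493 0.2503 0.01  ]
[0.5804 0.2285 0.01  ]
[0.5804 0.2509 0.01  ]
yaw 1.5277872413079345
yaw by end -179.29074705070997 outer [0.54941414 0.23888788 0.01      ]
lugmid [0.56240952 0.23923448 0.01      ] axis [0.63438393 0.24115413 0.01      ]
turn first -4.49 then shift [ 0.0218  0.1479 -0.0162] |d| 0.15
t 3.0 p [0.5458 0.217  0.1979] e [-9.001e+01 -1.000e-02  8.703e+01] F [ 0.92  0.08 -0.41] w 0.0877
```

{"method": "jog_arm", "body": {
  "steps": [
    [0,0,0,0,-4],
    [0,0.0,0,-0.016,0],
    [0,0.02,0.03,0,0],
    [0,0,0.03,0,0],
    [0,0,0.03,0,0],
    [0,0,0.03,0,0],
    [0,0,0,0,0],
    [0,0,0,0,0]
  ]
}}

```text
time_s: 3.67
tcp_pos: [0.5612, 0.2368, 0.0772]
eef_rot: [-89.9, 0.1, 91.0]
contact_force: [-0.1, -0.2, 0.3]
gripper_width: 0.0874
```

```bash
python3 - <<'E'
from h import *
st(); c=cap('wrist','w2.png');st();cap('wrist');st()
plan(.561,.238,.022,91)
E
```

```text
t 3.67 p [0.5612 0.2368 0.0772] e [-89.89   0.11  91.03] F [-0.06 -0.25  0.28] w 0.0874
t 3.72 p [0.5623 0.2377 0.0789] e [-90.05   0.    91.06] F [-0.17  1.07  0.89] w 0.088
t 3.77 p [0.5628 0.2383 0.0798] e [-9.014e+01 -7.000e-02  9.107e+01] F [0.3  0.89 1.24] w 0.0878
turn first 0.07 then shift [-0.0003  0.0578  0.0018] |d| 0.058
```

View pics/w2.png

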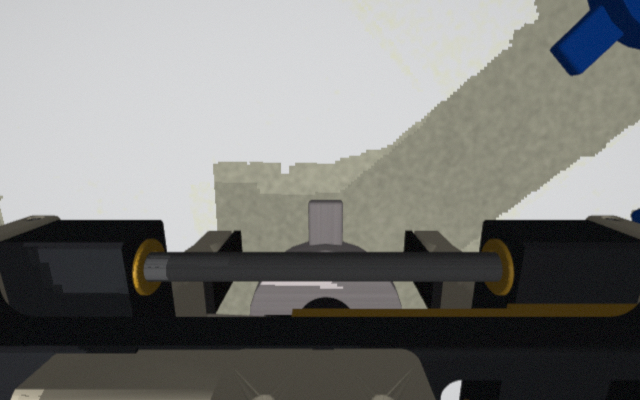

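The wrist view shows the lug at (325,222), between the fingers (mid 323) and in line with them. Descending and gripping.

{"method": "jog_arm", "body": {
  "steps": [
    [0,0,0.02,0.001,0],
    [0,0,0.02,0,0],
    [0,0,0.014,0,0],
    [0,0,0,0,0],
    [0,0,0,0,0]
  ]
}}

```text
time_s: 4.18
tcp_pos: [0.5615, 0.2385, 0.0253]
eef_rot: [-90.1, -0.0, 91.1]
contact_force: [0.5, -0.4, 0.5]
gripper_width: 0.0877
```

```bash
python3 - <<'E'
from h import *
for i in range(3): st(); c=cap('scene','s2.png')
cv2.imwrite('pics/s2c.png',cv2.resize(c['image'][140:290,300:480],None,fx=4,fy=4,interpolation=cv2.INTER_CUBIC)[:,:,::-1])
E
```

```text
t 4.18 p [0.5615 0.2385 0.0253] e [-9.009e+01 -5.000e-02  9.108e+01] F [ 0.52 -0.4   0.54] w 0.0877
t 4.23 p [0.5619 0.2388 0.0258] e [-9.014e+01 -9.000e-02  9.109e+01] F [ 0.15  0.66 -0.12] w 0.0875
t 4.28 p [0.5619 0.2389 0.0258] e [-90.16  -0.11  91.09] F [ 0.61  0.55 -1.33] w 0.0877
```

View pics/s2c.png

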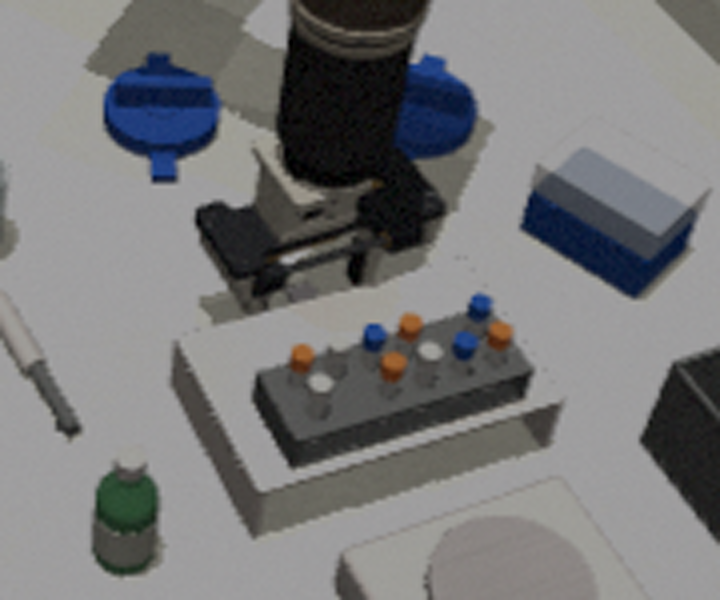

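The gripper is in front of the shelf and touches nothing. I'll go 3 mm lower and close.

{"method": "jog_arm", "body": {
  "steps": [
    [0,0,0.003,0,0],
    [0.4,0,0,0,0],
    [0.6,0,0,0,0],
    [0.8,0,0,0,0],
    [1,0,0,0,0],
    [1,0,0,0,0],
    [1,0,0,0,0],
    [1,0,0,0,0],
    [1,0,0,0,0],
    [1,0,0,0,0]
  ],
  "squeeze": 20
}}

```text
time_s: 5.17
tcp_pos: [0.5607, 0.2381, 0.0205]
eef_rot: [-90.0, 0.0, 91.1]
contact_force: [-0.8, 0.9, 0.2]
gripper_width: 0.0333
```

{"method": "jog_arm", "body": {
  "steps": [
    [1,0,0,0,0],
    [1,0,0,0,0],
    [1,0,0,0,0],
    [1,0,0,0,0],
    [1,0,0,0.004,0],
    [1,0,0,0.008,0],
    [1,0,0,0.008,0]
  ]
}}

```text
time_s: 5.75
tcp_pos: [0.5404, 0.2378, 0.0206]
eef_rot: [-90.0, -0.0, 91.0]
contact_force: [2.9, -0.5, -1.2]
gripper_width: 0.0236
```

{"method": "jog_arm", "body": {
  "steps": [
    [1,0,0,0.01,0],
    [1,0,0,0.012,0],
    [1,0,0,0.012,0],
    [1,0,0,0.012,0],
    [1,0,0,0.012,0],
    [1,0,0,0.012,0],
    [1,0,0,0.01,0],
    [1,0,0,0.006,0],
    [1,0,0,0,0],
    [1,0,0,0,0]
  ]
}}

```text
time_s: 6.58
tcp_pos: [0.454, 0.236, 0.0205]
eef_rot: [-90.0, 0.0, 91.1]
contact_force: [-1.9, -0.1, -1.8]
gripper_width: 0.0239
```

```bash
python3 - <<'E'
from h import *
st(); c=cap('scene','s3.png');st()
cv2.imwrite('pics/s3c.png',cv2.resize(c['image'][140:290,300:480],None,fx=4,fy=4,interpolation=cv2.INTER_CUBIC)[:,:,::-1])
E
```

```text
t 6.58 p [0.454  0.236  0.0205] e [-8.995e+01  4.000e-02  9.110e+01] F [-1.9  -0.08 -1.84] w 0.0239
t 6.63 p [0.4543 0.236  0.0205] e [-8.995e+01  4.000e-02  9.108e+01] F [-3.4   0.33  1.48] w 0.0237
```

View pics/s3c.png

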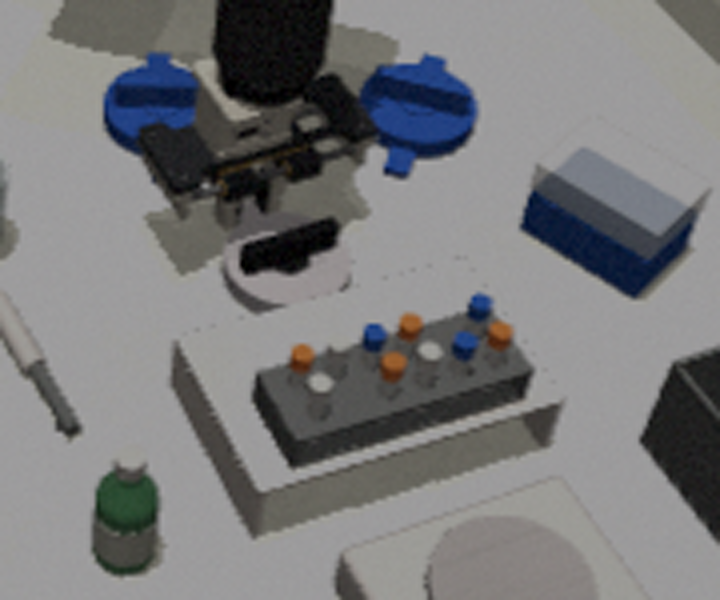

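The lid with its black wing lies clear in front of the shelf, wing at about (290,245) in the crop. Letting go.

{"method": "jog_arm", "body": {
  "steps": [
    [0,0,0,0,0],
    [0,0,0,0,0],
    [0,0,0,0,0],
    [0,0,0,0,0],
    [0,0,0,0,0],
    [0,0,0,0,0],
    [0,0,-0.02,0,0],
    [0,0,-0.03,0,0],
    [0,0,-0.04,0,0],
    [0,0,-0.04,0,0],
    [0,0,0,0,0],
    [0,0,0,0,0]
  ]
}}

```text
time_s: 7.63
tcp_pos: [0.4558, 0.2373, 0.1534]
eef_rot: [-90.2, -0.2, 91.1]
contact_force: [0.2, -0.7, -0.7]
gripper_width: 0.0874
```

```bash
python3 - <<'E'
from h import *
st(); c=cap('scene','s4.png'); t=cap('top','t4.png'); w=cap('wrist','w4.png'); st()
cv2.imwrite('pics/s4c.png',cv2.resize(c['image'][140:260,300:440],None,fx=5,fy=5,interpolation=cv2.INTER_CUBIC)[:,:,::-1])
cv2.imwrite('pics/t4c.png',cv2.resize(t['image'][140:270,180:320],None,fx=4,fy=4,interpolation=cv2.INTER_CUBIC)[:,:,::-1])
E
```

```text
t 7.63 p [0.4558 0.2373 0.1534] e [-90.24  -0.25  91.08] F [ 0.19 -0.67 -0.73] w 0.0874
t 7.78 p [0.4541 0.2356 0.1497] e [-8.993e+01  5.000e-02  9.105e+01] F [-0.03  0.12 -0.47] w 0.0875
```

View pics/s4c.png

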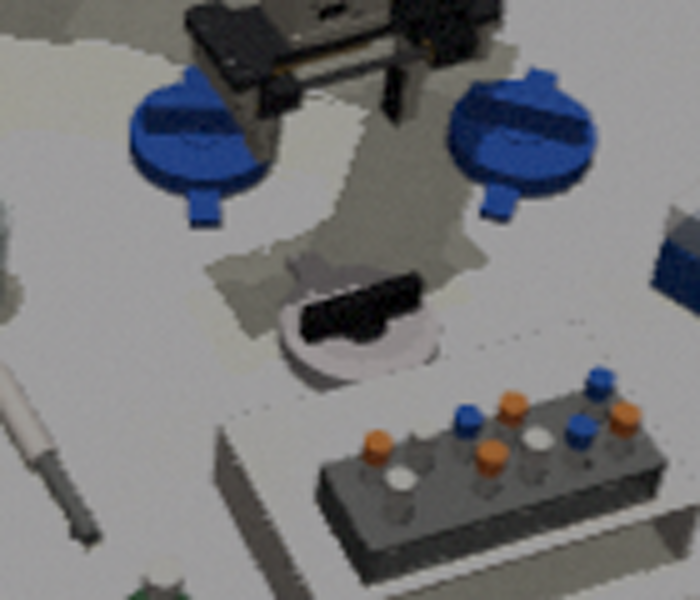

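View pics/t4c.png

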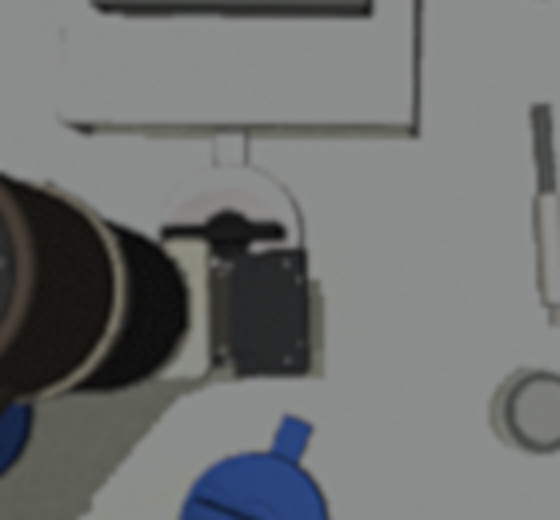

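View pics/w4.png

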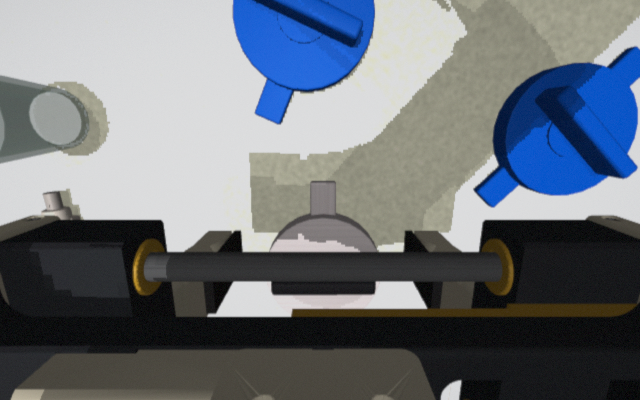

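The lid lies flat and free, with its wing along world y; in the top crop the wing centre is at about (226,231). Next I'll measure its pose from the top and scene views.

```bash
python3 - <<'E'
from h import *
t=cap('top'); c=cap('scene')
print('wing top', back(t,180+225/4,140+230/4,.05), 'hub', back(t,180+228/4,140+231/4,.048))
print('lug far end', back(t,180+231/4,140+131/4,.01))
print('lug near wr')
print('scene wing', back(c,300+361/5,140+302/5,.042), [back(c,300+u/5,140+v/5,.05).round(4) for u,v in [(301,312),(420,276)]])
w=cap('wrist')
P=[back(w,u,v,.01) for u,v in [(311.5,181),(335,181)]];print(P)
plan(.527,.238,.15,181)
E
```

```text
wing top [0.52720135 0.23248174 0.05      ] hub [0.52664451 0.23071164 0.048     ]
lug far end [0.60856012 0.23747553 0.01      ]
lug near wr
scene wing [0.5305882  0.23741287 0.042     ] [array([0.5308, 0.1912, 0.05  ]), array([0.5297, 0.2819, 0.05  ])]
[array([0.44129749, 0.2253784 , 0.01      ]), array([0.44089655, 0.24664822, 0.01      ])]
turn first -89.93 then shift [-0.0728 -0.0007 -0.0011] |d| 0.073
```

{"method": "jog_arm", "body": {
  "steps": [
    [0,0,0,0,-7],
    [0,0,0,0,-7],
    [0,0,0,0,-7],
    [0,0,0,0,-7],
    [0,0,0,0,-7],
    [0,0,0,0,-7],
    [0,0,0,0,-7],
    [0,0,0,0,-7],
    [0,0,0,0,-7],
    [0,0,0,0,-7],
    [0,0,0,0,-7],
    [0,0,0,0,-7]
  ]
}}

```text
time_s: 8.93
tcp_pos: [0.4544, 0.2358, 0.1496]
eef_rot: [-89.9, -0.1, 175.4]
contact_force: [-0.1, 0.1, -0.8]
gripper_width: 0.0875
```

{"method": "jog_arm", "body": {
  "steps": [
    [0,0,0,0,-6],
    [0,-0.036,0,0,0],
    [0,-0.037,0,0,0],
    [0,0,0,0,0],
    [0,0,0,0,0],
    [0,0,0,0,0]
  ]
}}

```text
time_s: 9.43
tcp_pos: [0.5272, 0.2369, 0.1491]
eef_rot: [-89.9, -0.1, -179.0]
contact_force: [0.1, -0.9, 0.1]
gripper_width: 0.0879
```

```bash
python3 - <<'E'
from h import *
st(); c=cap('wrist','w5.png'); t=cap('top','t5.png'); st()
import pickle; pickle.dump((c,t),open('w5.pkl','wb'))
cv2.imwrite('pics/t5c.png',cv2.resize(t['image'][140:240,180:300],None,fx=5,fy=5,interpolation=cv2.INTER_CUBIC)[:,:,::-1])
E
```

```text
t 9.43 p [0.5272 0.2369 0.1491] e [-8.9900e+01 -1.3000e-01 -1.7898e+02] F [ 0.14 -0.88  0.15] w 0.0879
t 9.53 p [0.5269 0.2372 0.15  ] e [-8.9950e+01 -6.0000e-02 -1.7892e+02] F [-0.23  0.23 -0.29] w 0.0875
```

View pics/w5.png

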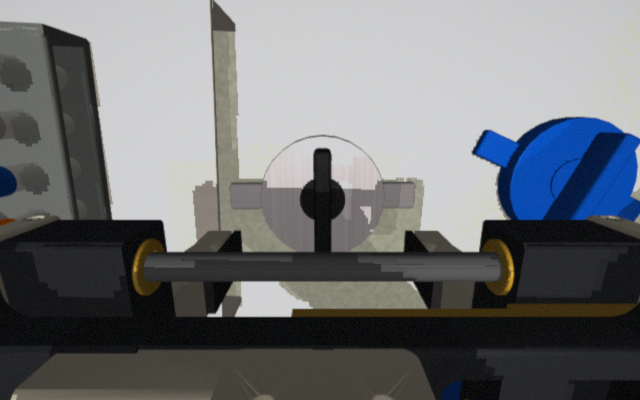

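View pics/t5c.png

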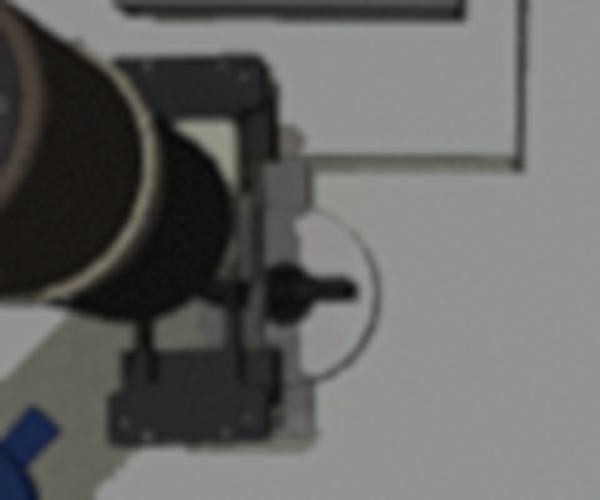

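In the wrist view the grey lid's wing is upright at column 322, midway between the fingers; cap edges are at 260 and 384, lug ends at 231 and 414 (row 195).

```bash
python3 - <<'E'
from h import *
import pickle; c,t=pickle.load(open('w5.pkl','rb'))
L=back(c,231,195.5,.01);R=back(c,414.5,194.5,.01); print(L,R,(L+R)/2)
print('lug dir', np.degrees(np.arctan2(*(L-R)[1::-1])))
for v in (135,255): print(back(c,322.5,v,.02))
print('wing', back(c,322,152,.05),back(c,322,250,.05), 'hub',back(c,322,200,.045))
print('edge', back(c,218,100,.061))
plan(.527,.237,.044,181)
E
```

```text
[0.61089559 0.2388904  0.01      ] [0.44307289 0.23497522 0.01      ] [0.52698424 0.23693281 0.01      ]
lug dir 1.336425922178515
[0.52816364 0.18269262 0.02      ]
[0.52622215 0.29174837 0.02      ]
wing [0.52835265 0.19391653 0.05      ] [0.52696351 0.27373281 0.05      ] hub [0.52768391 0.23268547 0.045     ]
edge [0.60103706 0.15832668 0.061     ]
turn first 0.08 then shift [-1.00e-04  1.06e-01  2.00e-04] |d| 0.106
```

{"method": "jog_arm", "body": {
  "steps": [
    [0,0,0.03,0,0],
    [0,0,0.03,0,0],
    [0,0,0.03,0,0],
    [0,0,0.015,0,0],
    [0,0,0,0,0],
    [0,0,0,0,0]
  ]
}}

```text
time_s: 10.03
tcp_pos: [0.5269, 0.2374, 0.0453]
eef_rot: [-89.9, -0.1, -178.9]
contact_force: [-0.8, 0.6, 1.6]
gripper_width: 0.0875
```

{"method": "jog_arm", "body": {
  "steps": [
    [0.5,0,0,0,0],
    [0.7,0,0,0,0],
    [0.85,0,0,0,0],
    [1,0,0,0,0],
    [1,0,0,0,0],
    [1,0,0,0,0],
    [1,0,0,0,0],
    [1,0,0,0,0],
    [1,0,0,0,0],
    [1,0,0,0,0],
    [1,0,0,0,0],
    [1,0,0,0,0]
  ],
  "squeeze": 45
}}

```text
time_s: 11.03
tcp_pos: [0.5276, 0.2375, 0.0455]
eef_rot: [-90.0, -0.0, -178.9]
contact_force: [-0.0, 0.4, 1.4]
gripper_width: 0.0136
```

```bash
python3 - <<'E'
from h import *
st(); c=cap('wrist','w6.png'); st()
E
```

```text
t 11.03 p [0.5276 0.2375 0.0455] e [-8.9990e+01 -1.0000e-02 -1.7893e+02] F [-0.01  0.45  1.4 ] w 0.0136
t 11.08 p [0.5276 0.2375 0.0455] e [-9.0000e+01 -1.0000e-02 -1.7893e+02] F [0.73 0.09 0.62] w 0.0138
```

View pics/w6.png

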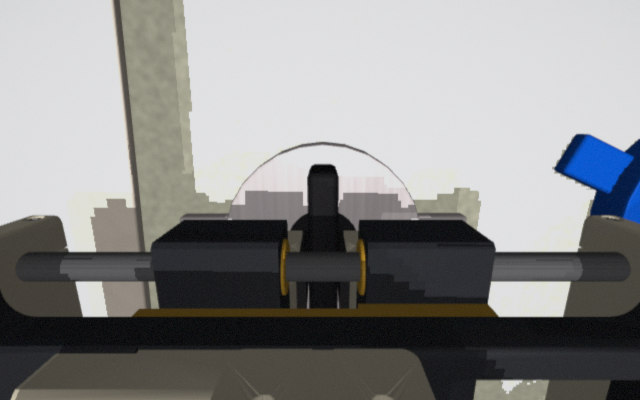

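The fingers hold the wing at 13.7 mm, with the TCP 45.5 mm above the lid's underside. Next, the rotor pose from the earlier top and scene crops.

```bash
python3 - <<'E'
from h import *
t=cap('top'); s=cap('scene')
B=[(297,98),(388,114),(460,174),(491,260),(477,350),(418,421),(330,452),(238,434),(166,373),(134,285),(151,195),(210,128)]
P=np.array([back(t,330+(u-2)/5,135+(v-2)/5,.078) for u,v in B])
c=P[:,:2].mean(0); print('top center',c, np.linalg.norm(P[:,:2]-c,axis=1).round(4))
a=np.degrees(np.arctan2(*(P[:,:2]-c).T[::-1])); print('ang mod30',(a%30).round(1))
S=[(382,147),(459,168),(511,218),(519,285),(484,350),(410,397),(317,410),(236,384),(189,327),(187,258),(229,197),(301,156)]
Q=np.array([back(s,170+(u-2)/5,180+(v-2)/5,.078) for u,v in S])
c2=Q[:,:2].mean(0); print('scene center',c2, np.linalg.norm(Q[:,:2]-c2,axis=1).round(4))
a=np.degrees(np.arctan2(*(Q[:,:2]-c2).T[::-1])); print('ang mod30',(a%30).round(1))
# lips corners
L=[(252,190),(216,158),(313,121),(302,180),(323,374),(314,430),(372,352),(418,391)]
for u,v in L:
    p=back(t,330+(u-2)/5,135+(v-2)/5,.078)[:2]-c; print(np.hypot(*p).round(4),np.degrees(np.arctan2(p[1],p[0])).round(1))
E
```

```text
top center [ 0.53995666 -0.22330612] [0.1028 0.1036 0.1037 0.1028 0.103  0.1031 0.1033 0.1031 0.1033 0.1036
 0.1034 0.1029]
ang mod30 [3.  2.9 2.7 3.1 3.2 3.1 3.  3.1 3.  2.9 2.9 3.4]
scene center [ 0.54024371 -0.22341677] [0.1027 0.1033 0.1037 0.1024 0.1025 0.1028 0.1035 0.1035 0.1025 0.1026
 0.1023 0.1033]
ang mod30 [3.8 3.7 3.2 2.9 3.2 3.1 2.9 3.6 3.5 3.  3.1 2.7]
0.0593 34.4
0.0867 38.2
0.089 -2.2
0.0544 4.6
0.0586 -176.9
0.0905 178.0
0.0563 -145.6
0.0898 -140.5
```

Both cameras agree: rotor centre (0.540, -0.2234), gaps at yaw 18.1°. The lid's far lug (x up to 0.611) still reaches under the shelf edge at 0.601, so I'll draw it back 22 mm before lifting.

{"method": "jog_arm", "body": {
  "steps": [
    [1,0,-0.004,0,0],
    [1,0.011,0,0,0],
    [1,0.011,0,0,0],
    [1,0,0,0,0],
    [1,0,-0.02,0,0],
    [1,0,-0.03,0,0],
    [1,0,-0.03,0,0],
    [1,0,-0.03,0,0],
    [1,0,-0.03,0,0],
    [1,0,0,0,0],
    [1,0,0,0,0]
  ]
}}

```text
time_s: 12.1
tcp_pos: [0.5057, 0.2377, 0.1912]
eef_rot: [-90.2, 0.1, -178.9]
contact_force: [0.4, -0.5, -5.5]
gripper_width: 0.0137
```

```bash
python3 - <<'E'
from h import *
st(); c=cap('scene','s7.png'); st(); print(r.get_state()['joints'].round(1))
plan(.540,-.2234,.19,198.1)
cv2.imwrite('pics/s7c.png',cv2.resize(c['image'][100:250,300:460],None,fx=4,fy=4,interpolation=cv2.INTER_CUBIC)[:,:,::-1])
E
```

```text
t 12.1 p [0.5057 0.2377 0.1912] e [-9.0160e+01  1.4000e-01 -1.7891e+02] F [ 0.36 -0.49 -5.51] w 0.0137
t 12.15 p [0.5048 0.237  0.1894] e [-9.0050e+01 -2.0000e-02 -1.7893e+02] F [-0.01 -0.19 -4.  ] w 0.0138
[ 45.2  12.1 -18.9  -0.1 -59.  -44.1]
turn first -17.03 then shift [ 0.1096 -0.0006  0.4486] |d| 0.462
```

View pics/s7c.png

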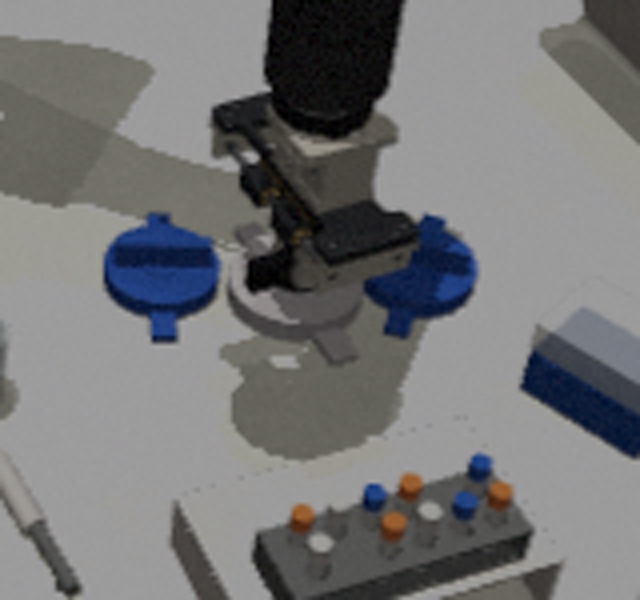

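The lid hangs level in the gripper and clear of all. On to the rotor.

{"method": "jog_arm", "body": {
  "steps": [
    [1,0,0,0,-6],
    [1,0,0,0,-6],
    [1,0,0,0,-5],
    [1,0.008,0,0.032,0],
    [1,0.008,0,0.032,0],
    [1,0.008,0,0.032,0],
    [1,0.008,0,0.032,0],
    [1,0.008,0,0.032,0],
    [1,0.008,0,0.032,0],
    [1,0.008,0,0.032,0],
    [1,0.008,0,0.032,0],
    [1,0.008,0,0.032,0]
  ]
}}

```text
time_s: 13.15
tcp_pos: [0.5249, -0.0606, 0.1875]
eef_rot: [-90.0, -0.2, -161.9]
contact_force: [0.9, -0.2, -5.6]
gripper_width: 0.0135
```

{"method": "jog_arm", "body": {
  "steps": [
    [1,0.008,0,0.032,0],
    [1,0.008,0,0.032,0],
    [1,0.008,0,0.032,0],
    [1,0.008,0,0.032,0],
    [1,0.006,0,0.032,0],
    [1,0,0,0,0],
    [1,0,0,0,0],
    [1,0,0,0,0]
  ]
}}

```text
time_s: 13.82
tcp_pos: [0.5388, -0.2227, 0.1875]
eef_rot: [-90.1, -0.2, -162.0]
contact_force: [0.1, 0.1, -4.0]
gripper_width: 0.0137
```

```bash
python3 - <<'E'
from h import *
st(); c=cap('wrist','w8.png'); t=cap('top'); st()
plan(.540,-.2234,.19,198.1)
cv2.imwrite('pics/t8c.png',cv2.resize(t['image'][120:250,330:450],None,fx=4,fy=4,interpolation=cv2.INTER_CUBIC)[:,:,::-1])
import pickle; pickle.dump((c,t),open('w8.pkl','wb'))
E
```

```text
t 13.82 p [ 0.5388 -0.2227  0.1875] e [ -90.11   -0.18 -161.99] F [ 0.14  0.13 -3.98] w 0.0137
t 13.92 p [ 0.5395 -0.222   0.1885] e [-9.0060e+01 -9.0000e-02 -1.6189e+02] F [ 0.08  0.13 -4.4 ] w 0.0137
turn first 0.01 then shift [-0.0001 -0.0015  0.0015] |d| 0.002
```

View pics/w8.png

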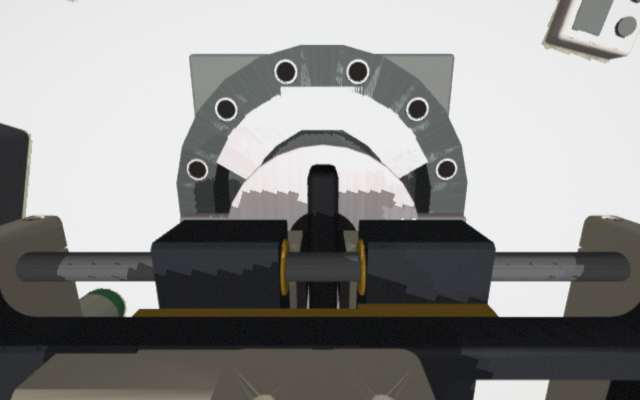

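View pics/t8c.png

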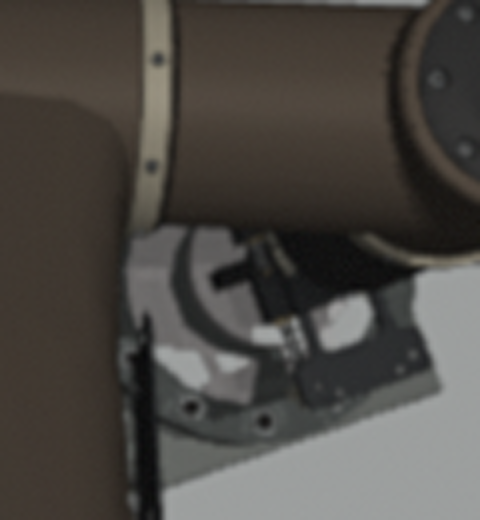

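```bash
python3 - <<'E'
from h import *
from scipy.optimize import least_squares
import pickle; c,t=pickle.load(open('w8.pkl','rb'))
U=[(285,72),(358,72),(226,109),(417,109),(197,170),(447,169)]
P=np.array([back(c,u,v,.078)[:2] for u,v in U])
f=lambda q:(np.linalg.norm(P-q[:2],axis=1)-.1031)
q=least_squares(f,[.54,-.223]); print(q.x,f(q.x).round(4))
a=np.degrees(np.arctan2(*(P-q.x).T[::-1]));print((a%30).round(1))
# lid: cap top rim left/right as seen
for u,v in [(229,215),(417,215),(322.5,145)]: print(back(c,u,v,.1885-.0455+.022).round(4))
E
```

```text
[ 0.53958008 -0.2237344 ] [-0.0001 -0.0002  0.0002 -0.0002  0.0002  0.0006]
[3.4 2.9 3.1 3.2 3.4 3. ]
[ 0.592 -0.223  0.165]
[ 0.4955 -0.2544  0.165 ]
[ 0.5556 -0.2741  0.165 ]
```

The wrist fit puts the rotor at (0.5396, -0.2237), gap yaw 18.1°, in agreement. I'll shift by 1.5 mm and go down to just above the ring.

{"method": "jog_arm", "body": {
  "steps": [
    [1,0,0.02,0.0015,0],
    [1,0,0.02,0,0],
    [1,0,0.018,0,0],
    [1,0,0,0,0],
    [1,0,0,0,0],
    [1,0,0,0,0]
  ]
}}

```text
time_s: 14.42
tcp_pos: [0.5414, -0.2239, 0.1327]
eef_rot: [-90.0, 0.1, -161.8]
contact_force: [0.2, 0.8, -4.2]
gripper_width: 0.0134
```

```bash
python3 - <<'E'
from h import *
st(); c=cap('wrist','w9.png'); s=cap('scene'); st()
plan(.5398,-.2236,.1105,198.1)
cv2.imwrite('pics/s9c.png',cv2.resize(s['image'][170:290,170:310],None,fx=5,fy=5,interpolation=cv2.INTER_CUBIC)[:,:,::-1])
E
```

```text
t 14.42 p [ 0.5414 -0.2239  0.1327] e [-8.9950e+01  5.0000e-02 -1.6184e+02] F [ 0.18  0.79 -4.24] w 0.0134
t 14.52 p [ 0.5416 -0.2241  0.1331] e [-8.9930e+01  1.2000e-01 -1.6187e+02] F [-0.11 -0.31 -4.54] w 0.0136
turn first 0.03 then shift [ 0.0015  0.0226 -0.001 ] |d| 0.023
```

View pics/w9.png

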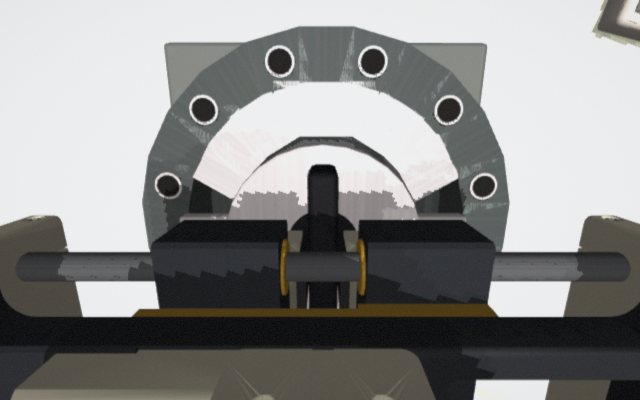

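View pics/s9c.png

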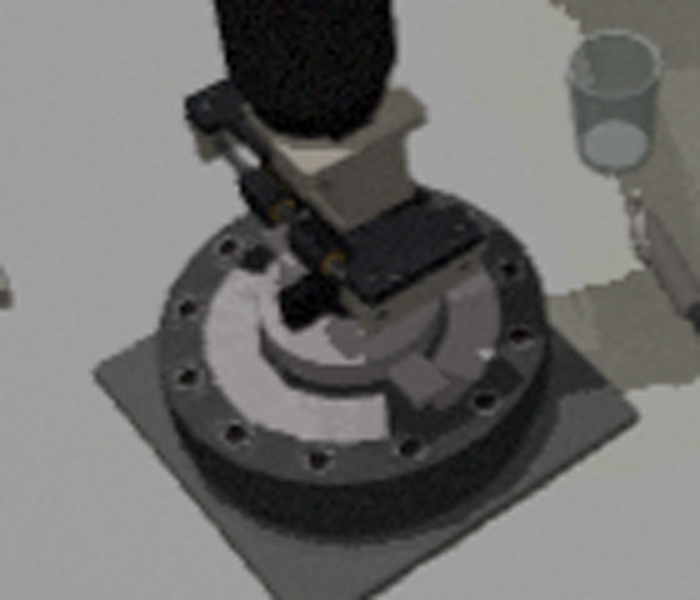

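In the wrist view the bolts' mid-column is 326 against 323 for the wing, about 1.5–2 mm off along tool +x, as the pose says. I'll correct that and lower gently.

{"method": "jog_arm", "body": {
  "steps": [
    [1,0.0015,0,-0.0005,0],
    [1,0,0.004,0,0],
    [1,0,0.004,0,0],
    [1,0,0.004,0,0],
    [1,0,0,0,0],
    [1,0,0,0,0],
    [1,0,0,0,0]
  ]
}}

```text
time_s: 15.1
tcp_pos: [0.539, -0.2244, 0.1195]
eef_rot: [-90.0, -0.0, -161.9]
contact_force: [0.2, 0.9, -4.2]
gripper_width: 0.0134
```

```bash
python3 - <<'E'
from h import *
for i in range(3): st(); c=cap('wrist','w10.png')
plan(.5398,-.2236,.1105,198.1)
E
```

```text
t 15.1 p [ 0.539  -0.2244  0.1195] e [-9.0000e+01 -1.0000e-02 -1.6193e+02] F [ 0.22  0.87 -4.17] w 0.0134
t 15.15 p [ 0.5391 -0.2244  0.1196] e [ -89.99   -0.   -161.93] F [ 0.79  0.69 -3.79] w 0.0134
t 15.2 p [ 0.5391 -0.2244  0.1196] e [-8.9990e+01  1.0000e-02 -1.6193e+02] F [-0.13  0.51 -4.04] w 0.0135
turn first -0.03 then shift [-0.0009  0.0092 -0.0005] |d| 0.009
```

The lugs are 4 mm into the gaps with no contact force. Lowering on to the plate.

{"method": "jog_arm", "body": {
  "steps": [
    [1,-0.0008,0.003,0,0],
    [1,0,0.003,0,0],
    [1,0,0.003,0,0],
    [1,0,0.002,0,0],
    [1,0,0,0,0],
    [1,0,0,0,0],
    [1,0,0,0,0]
  ]
}}

```text
time_s: 15.83
tcp_pos: [0.5398, -0.2241, 0.1089]
eef_rot: [-90.0, 0.0, -161.9]
contact_force: [-1.8, 0.7, 1.5]
gripper_width: 0.0135
```

```bash
python3 - <<'E'
from h import *
for i in range(2): st(); c=cap('wrist','w11.png')
cv2.imwrite('pics/w11c.png',c['image'][0:260,100:560,::-1])
E
```

```text
t 15.83 p [ 0.5398 -0.2241  0.1089] e [-8.9990e+01  1.0000e-02 -1.6192e+02] F [-1.78  0.7   1.46] w 0.0135
t 15.88 p [ 0.5398 -0.2241  0.1089] e [-8.9990e+01  2.0000e-02 -1.6192e+02] F [-2.32  2.01  1.42] w 0.0139
```

View pics/w11c.png

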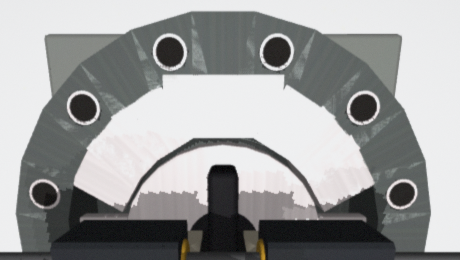

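The lid rests on the plate: the force has risen by 5.5 N, as the spring would give. Now pressing about 10 mm.

{"method": "jog_arm", "body": {
  "steps": [
    [1,0,0.002,0,0],
    [1,0,0.002,0,0],
    [1,0,0.002,0,0],
    [1,0,0.002,0,0],
    [1,0,0.002,0,0],
    [1,0,0,0,0],
    [1,0,0,0,0],
    [1,0,0,0,0]
  ],
  "squeeze": 55
}}

```text
time_s: 16.6
tcp_pos: [0.5398, -0.2241, 0.0993]
eef_rot: [-90.0, 0.0, -161.9]
contact_force: [-4.8, 3.6, 10.4]
gripper_width: 0.0137
```

```bash
python3 - <<'E'
from h import *
for i in range(3): st(); c=cap('wrist','w12.png')
cv2.imwrite('pics/w12c.png',c['image'][0:260,100:560,::-1])
E
```

```text
t 16.6 p [ 0.5398 -0.2241  0.0993] e [-8.9980e+01  2.0000e-02 -1.6191e+02] F [-4.77  3.59 10.39] w 0.0137
t 16.65 p [ 0.5398 -0.2241  0.0993] e [-8.9980e+01  2.0000e-02 -1.6191e+02] F [-4.76  3.64 10.31] w 0.0135
t 16.7 p [ 0.5398 -0.2241  0.0993] e [-8.9980e+01  2.0000e-02 -1.6191e+02] F [-4.86  3.47  8.16] w 0.0137
```

View pics/w12c.png

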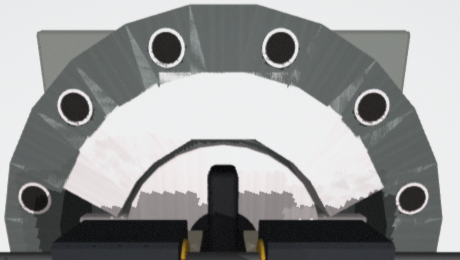

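It is pressed some 11 mm (about 14 N), with 6 N of side force. I'll ease off sideways, then begin turning.

{"method": "jog_arm", "body": {
  "steps": [
    [1,0.0006,0,-0.0009,0],
    [1,0,0.0005,0,0],
    [1,0,0,0,0],
    [1,0,0,0,0]
  ]
}}

```text
time_s: 17.08
tcp_pos: [0.5398, -0.224, 0.0993]
eef_rot: [-89.9, 0.1, -161.9]
contact_force: [-2.8, 0.4, 10.2]
gripper_width: 0.0138
```

{"method": "jog_arm", "body": {
  "steps": [
    [1,0,0,0,2],
    [1,0,0,0,2],
    [1,0,0,0,2],
    [1,0,0,0,2],
    [1,0,0,0,2],
    [1,0,0,0,0],
    [1,0,0,0,0]
  ]
}}

```text
time_s: 17.67
tcp_pos: [0.5405, -0.2241, 0.0996]
eef_rot: [-89.9, 0.2, -171.9]
contact_force: [-1.7, -1.1, 9.9]
gripper_width: 0.0137
```

```bash
python3 - <<'E'
from h import *
st(); print(r.get_state()['moment'].round(3)); c=cap('wrist','w13.png')
cv2.imwrite('pics/w13c.png',c['image'][0:260,100:560,::-1])
E
```

```text
t 17.67 p [ 0.5405 -0.2241  0.0996] e [-8.9890e+01  1.7000e-01 -1.7188e+02] F [-1.73 -1.07  9.93] w 0.0137
[0.043 0.726 0.04 ]
```

View pics/w13c.png

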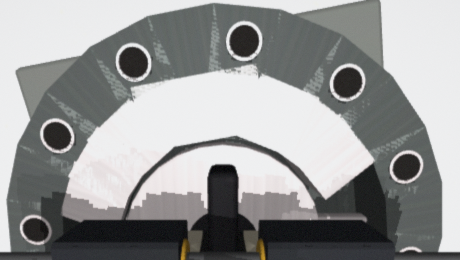

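It turns freely (10°, hardly any torque). Going on to about 50°.

{"method": "jog_arm", "body": {
  "steps": [
    [1,0,0.0003,0,4],
    [1,0,0,0,4],
    [1,0,0,0,4],
    [1,0,0,0,4],
    [1,0,0,0,4],
    [1,0,0,0,4],
    [1,0,0,0,4],
    [1,0,0,0,4],
    [1,0,0,0,4],
    [1,0,0,0,4],
    [1,0,0,0,0],
    [1,0,0,0,0]
  ]
}}

```text
time_s: 18.72
tcp_pos: [0.5411, -0.2242, 0.0995]
eef_rot: [-90.0, 0.3, 148.1]
contact_force: [-0.5, -1.1, 10.3]
gripper_width: 0.0134
```

```bash
python3 - <<'E'
from h import *
st(); print(r.get_state()['moment'].round(3), r.get_state()['joints'].round(1)); c=cap('wrist','w14.png');st()
cv2.imwrite('pics/w14c.png',c['image'][0:260,100:560,::-1])
E
```

```text
t 18.72 p [ 0.5411 -0.2242  0.0995] e [-90.05   0.27 148.1 ] F [-0.48 -1.07 10.29] w 0.0134
[-0.156  0.225 -0.022] [ -3.3  19.8 -21.6   0.1 -48.3 -28.6]
t 18.77 p [ 0.541  -0.2242  0.0995] e [-90.05   0.27 148.12] F [ 0.77 -0.75 10.38] w 0.0138
```

View pics/w14c.png

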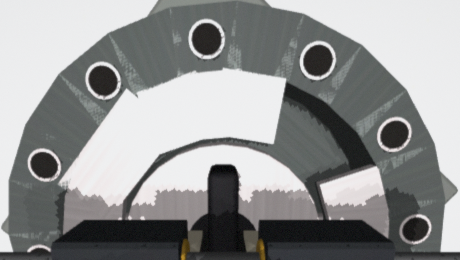

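At 50°, past the gap and centred. Now I ease up in small steps to feel for the ridge.

{"method": "jog_arm", "body": {
  "steps": [
    [1,0,-0.0015,0,0],
    [1,0,0,0,0],
    [1,0,0,0,0]
  ]
}}

```text
time_s: 19.02
tcp_pos: [0.5411, -0.2243, 0.1009]
eef_rot: [-90.1, 0.3, 148.1]
contact_force: [0.3, -0.1, 9.4]
gripper_width: 0.0136
```

{"method": "jog_arm", "body": {
  "steps": [
    [1,0,-0.0005,0,0],
    [1,0,0,0,0],
    [1,0,0,0,0]
  ]
}}

```text
time_s: 19.27
tcp_pos: [0.5411, -0.2242, 0.1013]
eef_rot: [-90.1, 0.3, 148.1]
contact_force: [0.9, -1.6, 7.1]
gripper_width: 0.0137
```

{"method": "jog_arm", "body": {
  "steps": [
    [1,0,-0.0005,0,0],
    [1,0,0,0,0],
    [1,0,0,0,0]
  ]
}}

```text
time_s: 19.52
tcp_pos: [0.541, -0.2242, 0.1013]
eef_rot: [-90.1, 0.2, 148.1]
contact_force: [4.5, -3.5, 6.0]
gripper_width: 0.0136
```

{"method": "jog_arm", "body": {
  "steps": [
    [1,0,-0.0005,0,0],
    [1,0,0,0,0],
    [1,0,0,0,0]
  ]
}}

```text
time_s: 19.77
tcp_pos: [0.5411, -0.2242, 0.1015]
eef_rot: [-90.1, 0.2, 148.1]
contact_force: [5.1, -5.5, 1.5]
gripper_width: 0.0138
```

{"method": "jog_arm", "body": {
  "steps": [
    [1,0,-0.0005,0,0],
    [1,0,0,0,0],
    [1,0,0,0,0]
  ]
}}

```text
time_s: 20.02
tcp_pos: [0.5412, -0.2243, 0.1016]
eef_rot: [-90.1, 0.2, 148.1]
contact_force: [5.9, -5.2, -2.3]
gripper_width: 0.0136
```

The ridge is felt at z≈0.1015 (the force falls from +9 to -2 as I pull up). With this light upward bias I turn on; at the pocket z should rise and the force return to about +8.

{"method": "jog_arm", "body": {
  "steps": [
    [1,0,0,0,2],
    [1,0,0,0,2],
    [1,0,0,0,2],
    [1,0,0,0,2],
    [1,0,0,0,2],
    [1,0,0,0,2],
    [1,0,0,0,2],
    [1,0,0,0,0]
  ]
}}

```text
time_s: 20.68
tcp_pos: [0.5398, -0.2235, 0.1015]
eef_rot: [-90.0, 0.1, 134.0]
contact_force: [2.6, -0.2, 3.4]
gripper_width: 0.0135
```

{"method": "jog_arm", "body": {
  "steps": [
    [1,0,0,0,1],
    [1,0,0,0,1],
    [1,0,0,0,0]
  ]
}}

```text
time_s: 20.93
tcp_pos: [0.5396, -0.2234, 0.1016]
eef_rot: [-90.0, 0.1, 132.0]
contact_force: [4.2, 0.3, 4.7]
gripper_width: 0.0137
```

{"method": "jog_arm", "body": {
  "steps": [
    [1,0,0,0,1],
    [1,0,0,0,1],
    [1,0,0,0,0]
  ]
}}

```text
time_s: 21.18
tcp_pos: [0.5394, -0.2234, 0.1017]
eef_rot: [-90.0, 0.0, 130.0]
contact_force: [2.2, 0.4, 7.5]
gripper_width: 0.0134
```

The force has drifted back without a rise in z, so the test needs renewing: a little more upward pull.

{"method": "jog_arm", "body": {
  "steps": [
    [1,0,-0.0005,0,0],
    [1,0,0,0,0],
    [1,0,0,0,0]
  ]
}}

```text
time_s: 21.43
tcp_pos: [0.5394, -0.2235, 0.1021]
eef_rot: [-90.0, 0.0, 130.0]
contact_force: [3.1, 0.1, 6.4]
gripper_width: 0.0136
```

{"method": "jog_arm", "body": {
  "steps": [
    [1,0,-0.0005,0,0],
    [1,0,0,0,0],
    [1,0,0,0,0]
  ]
}}

```text
time_s: 21.68
tcp_pos: [0.5393, -0.2235, 0.1025]
eef_rot: [-90.0, 0.0, 130.1]
contact_force: [2.9, -0.7, 4.2]
gripper_width: 0.0138
```

{"method": "jog_arm", "body": {
  "steps": [
    [1,0,-0.0005,0,0],
    [1,0,0,0,0],
    [1,0,0,0,0]
  ]
}}

```text
time_s: 21.93
tcp_pos: [0.5392, -0.2234, 0.1032]
eef_rot: [-90.0, 0.0, 130.1]
contact_force: [3.4, 0.4, 6.7]
gripper_width: 0.0136
```

```bash
python3 - <<'E'
from h import *
st(); print(r.get_state()['moment'].round(3)); c=cap('wrist','w15.png');s=cap('scene');st()
cv2.imwrite('pics/w15c.png',c['image'][0:260,100:560,::-1])
cv2.imwrite('pics/s15c.png',cv2.resize(s['image'][170:290,170:310],None,fx=5,fy=5,interpolation=cv2.INTER_CUBIC)[:,:,::-1])
E
```

```text
t 21.93 p [ 0.5392 -0.2234  0.1032] e [-9.0030e+01  3.0000e-02  1.3006e+02] F [3.4  0.38 6.65] w 0.0136
[ 0.19  -1.103 -0.072]
t 22.03 p [ 0.5392 -0.2235  0.1032] e [-9.0030e+01  4.0000e-02  1.3006e+02] F [2.21 0.17 6.86] w 0.0135
```

View pics/w15c.png

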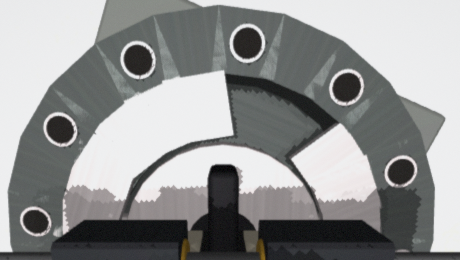

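View pics/s15c.png

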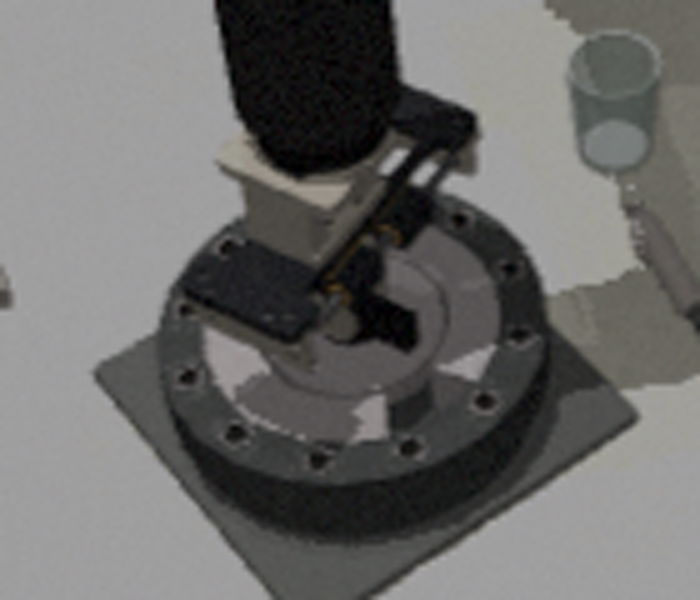

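z has risen to 0.1032 with the force back at +6.7, which points to a pocket at about 68°. I'll let it up further and watch for the stop at z≈0.1065.

{"method": "jog_arm", "body": {
  "steps": [
    [1,0,-0.001,0,0],
    [1,0,0,0,0],
    [1,0,0,0,0]
  ]
}}

```text
time_s: 22.28
tcp_pos: [0.5392, -0.2235, 0.1041]
eef_rot: [-90.0, 0.0, 130.1]
contact_force: [3.5, -0.1, 6.9]
gripper_width: 0.0137
```

{"method": "jog_arm", "body": {
  "steps": [
    [1,0,-0.001,0,0],
    [1,0,0,0,0],
    [1,0,0,0,0]
  ]
}}

```text
time_s: 22.53
tcp_pos: [0.5391, -0.2235, 0.105]
eef_rot: [-90.0, 0.0, 130.1]
contact_force: [3.3, -0.7, 6.0]
gripper_width: 0.0136
```

{"method": "jog_arm", "body": {
  "steps": [
    [1,0,-0.001,0,0],
    [1,0,0,0,0],
    [1,0,0,0,0]
  ]
}}

```text
time_s: 22.78
tcp_pos: [0.539, -0.2234, 0.1058]
eef_rot: [-90.0, 0.0, 130.1]
contact_force: [4.2, -1.3, 5.0]
gripper_width: 0.0135
```

The force falls off at just the spring's rate, so the lid is rising into the pocket. I'll find the top stop.

{"method": "jog_arm", "body": {
  "steps": [
    [1,0,-0.0006,0,0],
    [1,0,0,0,0],
    [1,0,0,0,0]
  ]
}}

```text
time_s: 23.03
tcp_pos: [0.539, -0.2234, 0.1063]
eef_rot: [-90.0, 0.0, 130.1]
contact_force: [4.9, -2.2, 2.8]
gripper_width: 0.0138
```

{"method": "jog_arm", "body": {
  "steps": [
    [1,0,-0.0006,0,0],
    [1,0,0,0,0],
    [1,0,0,0,0]
  ]
}}

```text
time_s: 23.28
tcp_pos: [0.5389, -0.2234, 0.1065]
eef_rot: [-90.0, -0.0, 130.1]
contact_force: [6.4, -3.3, -1.6]
gripper_width: 0.0135
```

```bash
python3 - <<'E'
from h import *
st(); print(r.get_state()['moment'].round(3))
E
```

```text
t 23.28 p [ 0.5389 -0.2234  0.1065] e [-9.0000e+01 -1.0000e-02  1.3006e+02] F [ 6.36 -3.3  -1.56] w 0.0135
[-0.819 -2.241 -0.136]
```

The top stop is at z=0.1065, i.e. 17 mm depth: caught in the pockets. I'll ease off, recentre and feel the rotational play.

{"method": "jog_arm", "body": {
  "steps": [
    [1,-0.0006,0.0008,-0.0005,0],
    [1,0,0,0,1],
    [1,0,0,0,0],
    [1,0,0,0,0]
  ]
}}

```text
time_s: 23.62
tcp_pos: [0.5389, -0.2235, 0.106]
eef_rot: [-89.9, -0.1, 129.1]
contact_force: [1.3, -0.4, 5.1]
gripper_width: 0.0136
```

```bash
python3 - <<'E'
from h import *
st(); print(r.get_state()['moment'].round(3))
E
```

```text
t 23.62 p [ 0.5389 -0.2235  0.106 ] e [-8.9950e+01 -6.0000e-02  1.2908e+02] F [ 1.28 -0.38  5.06] w 0.0136
[ 0.003 -0.507 -0.004]
```

{"method": "jog_arm", "body": {
  "steps": [
    [1,0,0,0,1],
    [1,0,0,0,0],
    [1,0,0,0,0]
  ]
}}

```text
time_s: 23.87
tcp_pos: [0.5389, -0.2234, 0.1059]
eef_rot: [-89.9, -0.1, 128.1]
contact_force: [-0.2, 0.9, 5.0]
gripper_width: 0.0135
```

```bash
python3 - <<'E'
from h import *
st(); print(r.get_state()['moment'].round(3))
E
```

```text
t 23.87 p [ 0.5389 -0.2234  0.1059] e [-8.9950e+01 -6.0000e-02  1.2806e+02] F [-0.23  0.86  5.02] w 0.0135
[ 0.198  0.066 -0.041]
```

{"method": "jog_arm", "body": {
  "steps": [
    [1,0,0,0,1],
    [1,0,0,0,0],
    [1,0,0,0,0]
  ]
}}

```text
time_s: 24.12
tcp_pos: [0.539, -0.2235, 0.1059]
eef_rot: [-90.0, -0.1, 127.1]
contact_force: [-1.0, 0.5, 4.7]
gripper_width: 0.0135
```

```bash
python3 - <<'E'
from h import *
st(); print(r.get_state()['moment'].round(3))
E
```

```text
t 24.12 p [ 0.539  -0.2235  0.1059] e [-8.9950e+01 -5.0000e-02  1.2705e+02] F [-0.98  0.49  4.65] w 0.0135
[0.311 0.464 0.054]
```

Free play, no torque: it is inside the pocket at about 71°. Letting go and lifting away.

{"method": "jog_arm", "body": {
  "steps": [
    [0.7,0,0,0,0],
    [0.5,0,0,0,0],
    [0.3,0,0,0,0],
    [0,0,0,0,0],
    [0,0,0,0,0],
    [0,0,0,0,0],
    [0,0,-0.01,0,0],
    [0,0,-0.03,0,0],
    [0,0,-0.03,0,0],
    [0,0,-0.03,0,0],
    [0,0,0,0,0],
    [0,0,0,0,0]
  ]
}}

```text
time_s: 25.12
tcp_pos: [0.5408, -0.2237, 0.2091]
eef_rot: [-90.2, 0.2, 127.1]
contact_force: [-0.0, 0.5, -1.0]
gripper_width: 0.0858
```

```bash
python3 - <<'E'
from h import *
st(); c=cap('wrist','w16.png');s=cap('scene');t=cap('top','t16.png');st()
cv2.imwrite('pics/s16c.png',cv2.resize(s['image'][170:290,170:310],None,fx=5,fy=5,interpolation=cv2.INTER_CUBIC)[:,:,::-1])
import pickle; pickle.dump((c,s),open('w16.pkl','wb'))
E
```

```text
t 25.12 p [ 0.5408 -0.2237  0.2091] e [-90.21   0.2  127.08] F [-0.03  0.49 -1.04] w 0.0858
t 25.27 p [ 0.539  -0.2234  0.2056] e [-8.9960e+01 -6.0000e-02  1.2706e+02] F [-0.63 -0.07  0.16] w 0.0872
```

View pics/w16.png

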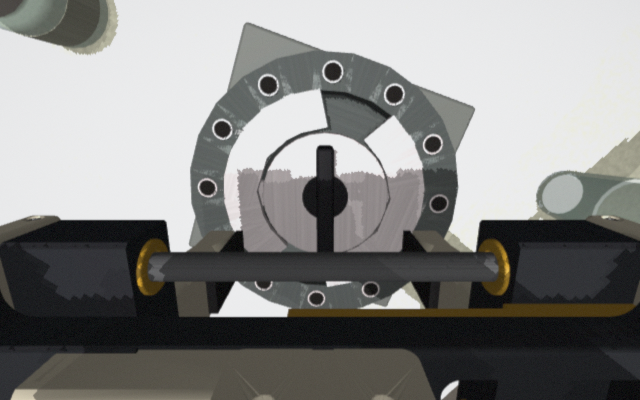

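View pics/s16c.png

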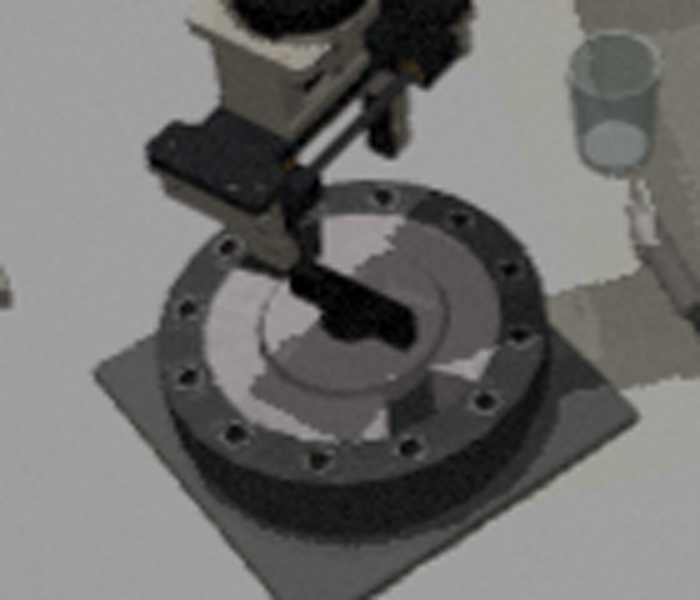

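The lid sits level and centred, the wing in line with the tool. A quick reprojection to check height and angle.

```bash
python3 - <<'E'
from h import *
import pickle; c,s=pickle.load(open('w16.pkl','rb'))
C=np.array([.5398,-.2236]); yw=np.radians(127.06-90)
d=np.array([np.cos(yw),np.sin(yw)])
for z0 in (.061,.056,.065): # underside: pocket, ridge, free
    z=z0+.05
    w=[np.r_[C+k*.045*d,z] for k in (1,-1)]
    q=proj(s,w); print(z0,((q-[170,180])*5+2).round(1).tolist(), 'cap near/far wrist', proj(c,[np.r_[C-.0*d,z]]).round(1))
# wing direction from wrist
a=back(c,325,150,.111);b=back(c,325.5,248,.111); v=a-b; print(np.degrees(np.arctan2(v[1],v[0])), np.degrees(yw))
E
```

```text
0.061 [[407.5, 267.0], [287.2, 206.0]] cap near/far wrist [[323.7 205.4]]
0.056 [[408.2, 272.3], [288.1, 211.4]] cap near/far wrist [[323.7 203.7]]
0.065 [[406.9, 262.7], [286.4, 201.7]] cap near/far wrist [[323.7 206.8]]
-142.50532397090322 37.06
```

```bash
python3 - <<'E'
import cv2
i=cv2.imread('pics/s16c.png')[230:380,250:450]; cv2.imwrite('pics/s16d.png',cv2.resize(i,None,fx=4,fy=4,interpolation=cv2.INTER_CUBIC))
E
```

```text
(no output)
```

View pics/s16d.png

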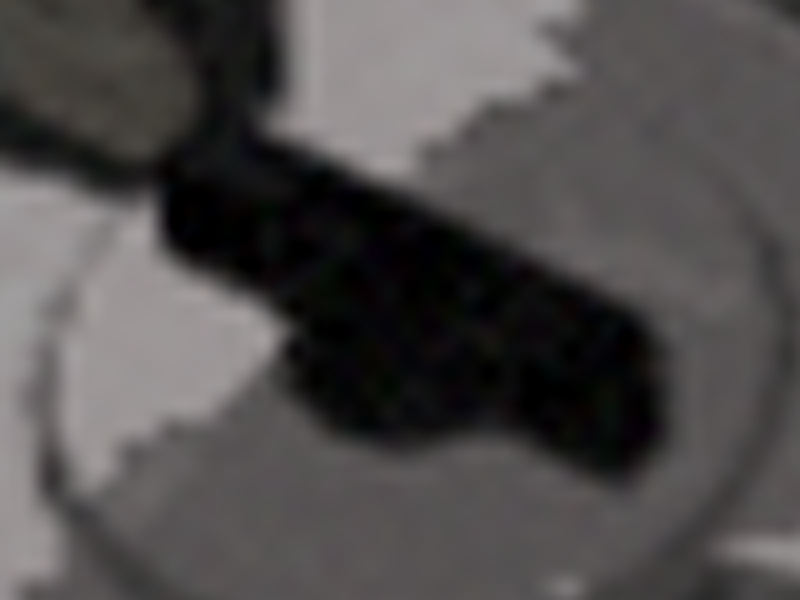

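The wing's right end is at about (409,308) in the s16c crop. Prediction, allowing for that crop's 10-row offset, is row 317 for the pocket height and 322 for the ridge height. So it is not low, and the force feel agrees. Handing in.

```bash
python3 - <<'E'
from h import *
st(); print(r.close_job())
E
```

```text
t 25.27 p [ 0.539  -0.2234  0.2056] e [-8.9960e+01 -6.0000e-02  1.2706e+02] F [-0.63 -0.07  0.16] w 0.0872
the job is handed in; nothing more can be done
None
```

I locked the lid in the rotor and handed the job in at 25.3 s. No verdict was reported.

- **Drawing out:** I pulled the lid out by its lug and let it go flat on the bench, its centre about 74 mm in front of the shelf edge. Its far lug still reached about 10 mm under the edge, so I drew it back 22 mm before lifting it by the wing.
- **Locking:** I lowered it into the gaps and pressed it about 11 mm (about 14 N). Then I turned it clockwise, feeling for the ridge with a light upward pull. It sprang up at about 68° and stopped at about 17 mm depth. I turned it on to about 71°, with hardly any torque, and let go.
- **Last checks:** By the tool pose at release the lid was centred within about 1 mm. It looked level in the pictures, and the gripper was about 100 mm above it with no contact force.
    - **Angle:** the lugs are about 19° (0.33 rad) off the rotor's y axis; the limit is 0.43.
    - **Height:** the lid's centre point is about 7.5 to 8 mm above the rotor's top face.

**Less certain:** the scene-camera height check was only rough. The wing end showed about 9 crop pixels higher than predicted for the pocket, so it showed the lid is not low but did not fix the exact height. I also did not measure the bystanders at the end; those in view looked unmoved.

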